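Lock the chopping board with the hex key

ROBOT

A 7-joint arm with a two-finger parallel gripper is mounted at the origin on a cart in front of the work surface, level with it; the furniture and walls round the work are solid. World frame = base frame: x ahead of the robot, y to its left, z up, the work surface at z = 0. Lengths are in mm, angles in rad, forces in N, time in s.
With the tool pointing down it reaches from about 375 to 925 mm from the base axis. Payload 3.1 kg.
Tool frame: the origin (TCP) lies on the centre line of the jaws, within the pads' length; the fingertips stand 22 mm ahead of it and the grasp point (between the pads) lies 3 mm ahead of it; z points along the fingers, y is the line along which they close (so a half turn about z gives the same grasp; the last joint's range is limited). The gripper opens to 85 mm and grips with 20 to 120 N. Pads are 22 mm wide; open, the fingers measure 114 mm over their backs; the gripper's body (76 mm by 85 mm) begins 54 mm behind the grasp point. The pads swing forward as they close: fully open they stand 13 mm farther back than shut.
Start: joints at [-1.229, 0.383, 0.044, 1.598, -0.018, 1.161, -0.05], TCP at [276.722, 588.157, 253.269] pointing down, gripper open.
Joint ranges: [-2.61, 2.61], [-0.41, 2.15], [-1.48, 1.57], [0, 2.5], [-1.57, 4.71], [0.05, 1.97], [-2.85, 2.85]. Speed limits (rad/s): [2.79, 2.79, 3.14, 3.14, 3.14, 3.14, 3.14].

INTERFACE

Orientations are given as a unit quaternion [w, x, y, z].
In Python, from rig import arm, capture gives the robot as it stands.
- The arm moves only by the shell command python3 -m handwheel 'ROWS' [FORCE]. ROWS is JSON, a list of rows, each a list of 3 entries, a list of its own where there are three numbers: the shift along the tool's x, y, z in units of 60 mm (1.0 is 60 mm), then the turn about the tool's z in units of 6 degrees (1.0 is 6 degrees), then the opening, from -1 (shut) to 1 (fully open). In form: [[[dx, dy, dz], turn, hand], ...]. A call has 1 to 12 rows; each row is the pose to reach, as a shift and turn from the pose commanded when the call began, along the tool's axes at that moment; what a row does not reach only later rows make up. A row lasts 1/8 s, in which the tool goes at most 62.5 mm and 10.7 degrees, less where a joint would pass 70% of its speed; a pose out of reach is approached as far as the arm can. A call with a gripper value outside its range is refused whole. The fingers move at their own pace and stop on an object; FORCE is the grip in N (left out, the last holds). Time passes only in rows, so rows that repeat a pose let the fingers close. It gives the time, the measured TCP pose, the force, the opening and the grip force at its end, in the units of the state.
- arm.get_state(): the state, without advancing time (a new reading comes with each control period).
- capture(name): name is "side" or "top" or "wrist"; returns a dict with "frame" (480x640x3 uint8, red, green, blue), "intrinsics" (3x3 intrinsics, pixels), "rvec" (rotation vector, rad) and "tvec" (3), from world to camera coordinates, as OpenCV has them; the wrist camera has in their place "hand_eye" (4x4, takes a point from camera to tool coordinates, whose origin is the TCP and whose axes are the flange's). Camera axes: x right, y down, z forward; pixel columns grow to the right and rows downward; lengths in mm; the calibration is good to about 2 mm. The wrist camera is an equidistant fisheye: a pixel r from the principal point sees the ray r / f radians off the axis. A picture is of the moment at which its call begins: read the wrist's pose just before it. There is no depth.
- arm.close_job(): hands the job in; it is judged then, once.
The state is a dict: "t": time; "joints": joint angles; "qd": joint speeds; "joint_torque": joint torques, N m; "eef_pos": TCP position; "orientation": TCP orientation; "force": force on the tool from outside, world axes, zero at the start; "moment": the same for the moment, N m; "gripper_width": finger opening in mm; "finger_force": force on a finger pad.
Only numpy, scipy, OpenCV 4.12 (cv2) and the standard library are available. Lean on these libraries where they do the work, as an engineer would, in place of code of your own. Each camera call takes 0.05 s, during which the arm holds its last target. There are 200 camera calls.

TASK

Lock the chopping board so it cannot slip: take the orange T-handled key with the hexagonal shank out of its stand, push it fully home into the hexagonal socket of the board clamp, then turn it clockwise (seen from above) to the stop, a little less than a quarter turn. Let go and leave the key standing in the socket; leave the blue key in the stand.

Things in the scene. Friction and masses are not known exactly. Their poses are not given: they have to be found in the camera images.
- hex_key: Orange T-handled key, 82 mm tall, upright in a stand. Origin: centre of the shank's lower tip; z up. Steel hexagonal shank z 0-36 mm, 24 mm across flats (flats face +x, -x), nose 19 mm round; collar 46 mm round, z 36-42; stem 18 mm round, z 42-64; crossbar z 64-82, 66 mm along x, 16 mm thick along y: grasp its middle from above, closing along y. Crossbar roughly along the stand. 80-170 g.
- square_key: Wrong key: same shape, origin and axes, but blue T handle and 14 mm square shank. Both keys hang by their collars in round 34 mm holes, 82 mm apart along a wooden stand 156 x 64 mm, top 42 mm high (tips 6 mm above the worktop); which is in which hole varies.
- socket (a point): Centre of the floor of the hex socket in the clamp's cam: aluminium drum, 68 mm across, red nose, by the board. 10 mm above the worktop; z up, x, y turn with the cam. Hexagon 26 mm across flats (flats face +x, -x), 18 mm deep; above it a funnel opens to 46 mm over 16 mm, rim 34 mm above the floor. Key fits with its x along this x or any 60 degree step from it, +-9 degrees; home: tip on the floor.
- cam (a joint): Angle of the cam in rad, growing clockwise seen from above; starts open between 0 and 0.15; stop at 1.3 (75 degrees), where the red nose points at the board. Light friction (0.08 N m); stays where it is left. The key has about 9 degrees of play in the socket each way.
Things that resemble listed ones, but are neither listed nor needed, are in the scene too. There is more than one size of the hex_key; the job needs the smaller.

How it is judged:
By the outcome, as a careful person would: the job done as asked, in the order asked, and still so for the second after the job is handed in, with the robot touching nothing.
It also fails if it takes over 40 s, if anything falls off the work surface, if the arm or the gripper's body presses on something with over 40 N, if the wrist force passes 120 N, or if a joint passes its speed limit or range.

## Working session

There is one attempt and no reset: what is moved stays moved. The work goes in short steps, Python scripts to look and compute and a shell command to move; the robot and the scene stay as the last step left them, time stands still between calls to the robot, and variables do not carry over. Pictures are saved under pics/ and viewed, at most 10 in all, crops included, and the job is handed in when it is done.

```bash
mkdir -p pics; ls; python3 - <<'E'
from rig import arm,capture
import cv2,pickle
s=arm.get_state();print(s)
d={}
for n in("top","side","wrist"):
    c=capture(n);d[n]=c;cv2.imwrite(f"pics/{n}0.png",c["frame"][:,:,::-1])
    print(n,{k:v.round(3).tolist() if hasattr(v,'round') else v for k,v in c.items() if k!="frame"})
pickle.dump((s,d),open("c0.pkl","wb"))
E
```

```text
pics
{'t': 0.0, 'joints': array([-1.22880117,  0.38383554,  0.0438386 ,  1.59960441, -0.01790192,
        1.161176  , -0.04992142]), 'qd': array([-0.00032399, -0.00035571, -0.00104222,  0.0009914 ,  0.00209179,
        0.00024269,  0.00046196]), 'joint_torque': array([ 3.50977489e-04, -4.33449376e+01,  1.02469515e+00, -2.49513048e+01,
        1.06343650e-02,  1.12399532e-02,  1.50256187e-05]), 'eef_pos': array([276.36550042, 587.33535944, 251.87269513]), 'orientation': array([-2.17462838e-04,  2.18103734e-01,  9.75924706e-01, -1.29728286e-03]), 'force': array([-0.10074467,  0.39243534,  0.72854789]), 'moment': array([-0.0583341 ,  0.00523545,  0.01177692]), 'finger_force': 0.0, 'gripper_width': 85.29594244336973}
top {'intrinsics': [[566.889, 0.0, 312.275], [0.0, 566.889, 247.626], [0.0, 0.0, 1.0]], 'rvec': [2.135, -2.14, 0.182], 'tvec': [255.317, 412.373, 886.07]}
side {'intrinsics': [[462.575, 0.0, 320.312], [0.0, 462.575, 243.606], [0.0, 0.0, 1.0]], 'rvec': [2.293, 0.106, -0.061], 'tvec': [-445.802, 187.62, 690.295]}
wrist {'intrinsics': [[371.648, 0.0, 319.239], [0.0, 371.648, 241.104], [0.0, 0.0, 1.0]], 'hand_eye': [[-0.0, -0.962, -0.274, 69.994], [1.0, -0.0, -0.0, -0.578], [0.0, -0.274, 0.962, -121.157], [0.0, 0.0, 0.0, 1.0]]}
```

View pics/top0.png

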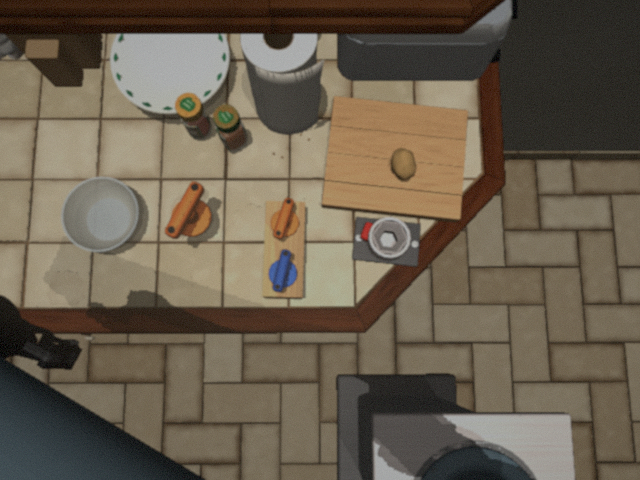

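View pics/side0.png

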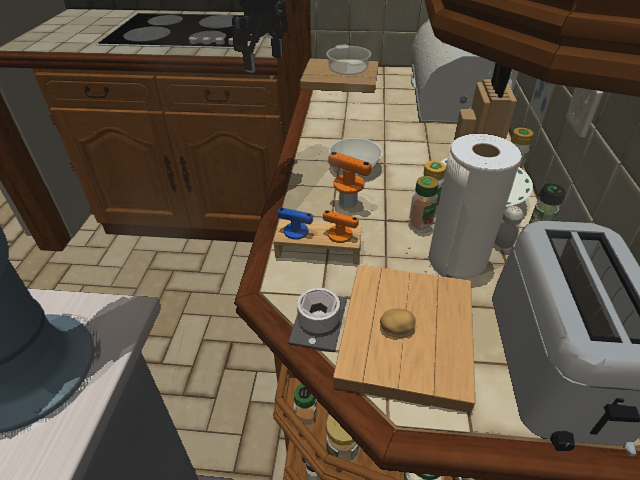

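```bash
cat > h.py <<'E'
import numpy as np,cv2,pickle
from scipy.spatial.transform import Rotation as R
def ray(c,uv,s=None):
    K=c["intrinsics"];uv=np.atleast_2d(np.asarray(uv,float))
    d=(uv-[K[0,2],K[1,2]])/K[0,0]
    if "hand_eye" in c:
        r=np.linalg.norm(d,axis=1,keepdims=True)
        v=np.hstack([d*np.sinc(r/np.pi),np.cos(r)])
        T=c["hand_eye"];q=np.asarray(s["orientation"])
        Rw=R.from_quat(q[[1,2,3,0]]).as_matrix()
        return s["eef_pos"]+Rw@T[:3,3],v@(Rw@T[:3,:3]).T
    M=R.from_rotvec(np.ravel(c["rvec"])).as_matrix()
    return -M.T@np.ravel(c["tvec"]),np.hstack([d,np.ones((len(d),1))])@M
def plane(c,uv,z,s=None):
    o,v=ray(c,uv,s);return o+v*((z-o[2])/v[:,2:3])
def blobs(img,lo,hi,amin=60):
    m=cv2.inRange(cv2.cvtColor(img,cv2.COLOR_RGB2HSV),lo,hi)
    cs,_=cv2.findContours(m,cv2.RETR_EXTERNAL,cv2.CHAIN_APPROX_NONE)
    return [k for k in cs if cv2.contourArea(k)>amin]
OR=((5,170,70),(14,255,255));BL=((108,120,40),(125,255,255));RED=((0,180,80),(4,255,255))
def rect(P):
    (c,w,a)=cv2.minAreaRect(P[:,:2].astype(np.float32));return np.round(c,1),np.round(w,1),round(a,1)
E
python3 - <<'E'
from h import *
s,d=pickle.load(open("c0.pkl","rb"))
for n,rng in(("OR",OR),("BL",BL),("RED",RED)):
  for v in("top","side"):
    for k in blobs(d[v]["frame"],*rng,amin=25):
        x=cv2.boundingRect(k); P=plane(d[v],k[:,0],80)
        print(n,v,x,cv2.contourArea(k),rect(P))
t=d["top"]
print("socket rim z44",plane(t,[[389,237]],44).round(1),"nose z30",plane(t,[[367,231]],30).round(1))
print("crossbar ends z85",plane(t,[[289,200],[281,236],[288,253],[280,290]],85).round(1))
print("stand corners z42",plane(t,[[266,203],[305,203],[303,297],[264,297]],42).round(1))
print("board corners",plane(t,[[333,98],[467,108],[461,217],[322,206]],15).round(1))
E
cat > crop.py <<'E'
import cv2
a=cv2.imread("pics/top0.png")[180:310,160:440]
cv2.imwrite("pics/top0c.png",cv2.resize(a,(800,371),interpolation=cv2.INTER_CUBIC))
E
python3 crop.py
```

```text
OR top (420, 222, 23, 37) 63.5 (array([418.9,  73.1]), array([16.3, 62.4]), 60.6)
OR top (274, 200, 19, 30) 84.0 (array([456.8, 298.5]), array([15.7, 52.2]), 70.1)
OR top (462, 191, 14, 17) 43.0 (array([482.5,  12. ]), array([10.4, 32.2]), 53.3)
OR top (168, 187, 23, 40) 66.5 (array([470.4, 461.2]), array([ 7.6, 70. ]), 62.7)
OR top (190, 185, 12, 22) 32.5 (array([487.3, 435.6]), array([ 7.8, 35.5]), 65.6)
OR top (431, 176, 72, 71) 552.5 (array([459.8,  14.2]), array([ 26.3, 151.8]), 49.6)
OR top (494, 158, 8, 19) 39.5 (array([533.4, -37.9]), array([29.7, 10.2]), 5.9)
OR top (490, 139, 11, 21) 66.0 (array([563.7, -36. ]), array([15.9, 33.7]), 86.7)
OR top (493, 119, 8, 19) 36.5 (array([598.5, -40.3]), array([11.2, 30.5]), 86.7)
OR top (490, 95, 10, 21) 52.0 (array([637.2, -37.9]), array([34.1, 13.5]), 4.5)
OR side (211, 213, 50, 7) 64.0 (array([266.1, 292. ]), array([11.9, 91.8]), 89.8)
OR side (323, 211, 35, 32) 633.0 (array([449.3, 278.4]), array([77.9, 66.2]), 76.2)
OR side (236, 197, 404, 283) 10962.5 (array([505.9,  52.8]), array([217.7, 655.8]), 46.8)
OR side (329, 153, 42, 41)
[... 826 characters left out ...]
L top (286, 264, 10, 22) 101.0 (array([362.9, 286.8]), array([11.9, 32.7]), 76.3)
BL top (270, 253, 20, 38) 377.5 (array([369.8, 307.1]), array([24.8, 58.1]), 74.4)
BL side (278, 208, 34, 31) 580.0 (array([374.4, 282.6]), array([60.3, 85.1]), 6.4)
RED top (362, 223, 9, 17) 43.0 (array([432., 172.]), array([ 8.5, 25.6]), 73.3)
socket rim z44 [[428.3 130.9  44. ]] nose z30 [[441.  164.7  30. ]]
crossbar ends z85 [[479.4 290.5  85. ]
 [422.6 302.6  85. ]
 [396.1 291.7  85. ]
 [339.6 303.6  85. ]]
stand corners z42 [[485.4 329.5  42. ]
 [485.3 266.1  42. ]
 [332.3 269.3  42. ]
 [332.4 331.1  42. ]]
board corners [[678.7 217.7  15. ]
 [660.3 -13.9  15. ]
 [467.5   5.4  15. ]
 [486.8 237.8  15. ]]
```

View pics/top0c.png

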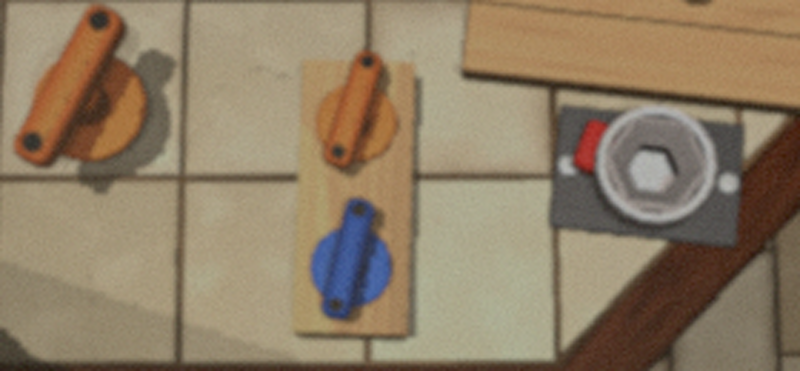

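The close crop shows the small orange key in the stand (upper hole, key at full-frame pixel (285,218)). The blue key is below it, the larger orange key stands at left, and the clamp is at (389,238) with its red nose pointing left. The stand measures 153x63 mm, which matches the given size. Key is at about (451,296.5) with its bar bearing -12°, and the socket is at about (428,131).

```bash
cat >> h.py <<'E'
def bearing(s):
    q=np.asarray(s["orientation"]);m=R.from_quat(q[[1,2,3,0]]).as_matrix();return np.degrees(np.arctan2(m[1,0],m[0,0])),m
def need(s,xyz,b):
    a,m=bearing(s);t=-((b-a+90)%180-90)
    print("pos",s["eef_pos"].round(1),"bear",round(a,2),"F",s["force"].round(1),"| rows shift",((m.T@(np.array(xyz)-s["eef_pos"]))/60).round(3),"turn",round(t/6,3))
E
python3 -m handwheel '[[[-4.7,-3.12,0],-2.2,1],[[-4.7,-3.12,0],-2.2,1],[[-4.7,-3.12,0.5],-2.2,1],[[-4.7,-3.12,1],-2.2,1],[[-4.7,-3.12,1],-2.2,1],[[-4.7,-3.12,1],-2.2,1],[[-4.7,-3.12,1],-2.2,1],[[-4.7,-3.12,1],-2.2,1],[[-4.7,-3.12,1],-2.2,1]]' 60
python3 - <<'E'
from h import *
from rig import arm,capture
s=arm.get_state();c=capture("wrist");pickle.dump((s,c),open("c1.pkl","wb"));cv2.imwrite("pics/w1.png",c["frame"][:,:,::-1])
need(s,(451,296.5,81),-12)
E
```

```text
t: 1.27
eef_pos: [451.3, 300.9, 193.7]
orientation: [0.0, 0.103, 0.995, 0.001]
force: [0.3, 0.6, 0.3]
gripper_width: 85.2
finger_force: 0.0
pos [451.3 300.9 193.7] bear 168.21 F [0.3 0.6 0.3] | rows shift [-0.01  -0.076  1.879] turn 0.035
```

View pics/w1.png

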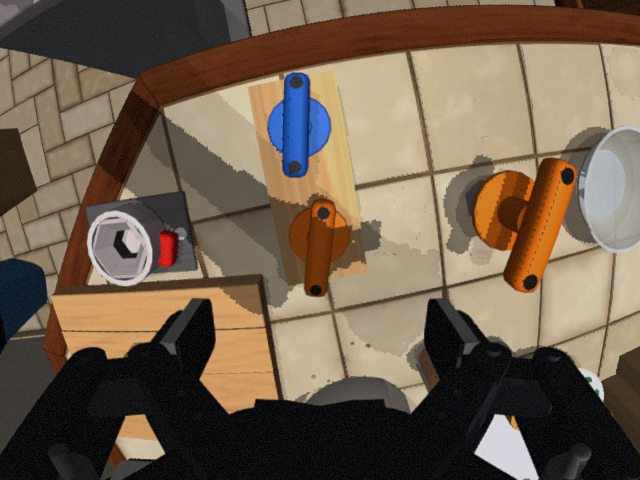

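The wrist view shows the small orange bar with its end screws at about (324,211) and (316,289). The blue key is above it and the larger orange key is to the right. I'll cast these points to the bar's top plane at z=88.

```bash
python3 - <<'E'
from h import *
s,c=pickle.load(open("c1.pkl","rb"))
for n,e,z in(("small",[[324,211],[316,289]],88),("bar outline ends",[[325,201],[315,296]],88),("blue",[[297,83],[293,168]],88),("clamp rim",[[119,247]],44)):
    P=plane(c,e,z,s);print(n,P.round(1).tolist(),"mid",P.mean(0).round(1))
    if len(P)>1: d=P[1]-P[0];print("  len",np.linalg.norm(d).round(1),"bear",np.degrees(np.arctan2(d[1],d[0])).round(1))
E
```

```text
small [[427.4, 308.6, 88.0], [477.7, 292.9, 88.0]] mid [452.5 300.7  88. ]
  len 52.7 bear -17.4
bar outline ends [[421.3, 310.5, 88.0], [482.6, 291.1, 88.0]] mid [451.9 300.8  88. ]
  len 64.2 bear -17.5
blue [[346.7, 308.8, 88.0], [397.2, 295.5, 88.0]] mid [371.9 302.2  88. ]
  len 52.3 bear -14.7
clamp rim [[428.5, 132.6, 44.0]] mid [428.5 132.6  44. ]
```

```bash
python3 -m handwheel '[[[0,-0.02,0.8],0.7,1],[[0,-0.02,0.8],0.7,1],[[0,-0.02,0.8],0.7,1],[[0,-0.02,0.8],0.7,1],[[0,-0.02,0.8],0.7,1]]'
cat > look.py <<'E'
from h import *
from rig import arm,capture
import sys
n=sys.argv[1];s=arm.get_state();c=capture("wrist");pickle.dump((s,c),open(n+".pkl","wb"));cv2.imwrite(f"pics/{n}.png",c["frame"][:,:,::-1])
E
python3 look.py w2; python3 - <<'E'
from h import *
s,c=pickle.load(open("w2.pkl","rb"))
g=c["frame"].copy()
for k in blobs(g,(5,150,30),(16,255,255),300):
    x,y,w,h=cv2.boundingRect(k);print((x,y,w,h))
# dark screw dots within orange blob
m=cv2.inRange(cv2.cvtColor(g,cv2.COLOR_RGB2HSV),(0,0,0),(180,255,75))
cs,_=cv2.findContours(m,cv2.RETR_LIST,cv2.CHAIN_APPROX_NONE)
for k in cs:
    a=cv2.contourArea(k);(x,y),r=cv2.minEnclosingCircle(k)
    if 30<a<300 and a>0.5*3.14*r*r and 200<x<450: print("dot",x,y,r,plane(c,[[x,y]],88,s).round(1))
E
```

```text
t: 1.95
eef_pos: [452.8, 298.2, 146.7]
orientation: [0.001, 0.141, 0.99, 0.001]
force: [-0.4, 0.2, 0.4]
gripper_width: 85.3
finger_force: 0.0
(37, 348, 18, 46)
(286, 209, 74, 119)
(501, 140, 124, 164)
(41, 0, 599, 328)
dot 322.2291564941406 320.6041564941406 7.254475116729736 [[478.4 292.   88. ]]
dot 324.5769348144531 227.34616088867188 7.785109519958496 [[428.6 307.6  88. ]]
dot 283.1496887207031 172.6273956298828 8.017319679260254 [[396.6 295.9  88. ]]
dot 277.6333312988281 66.0 7.633435249328613 [[345.7 308.2  88. ]]
```

View pics/w2.png

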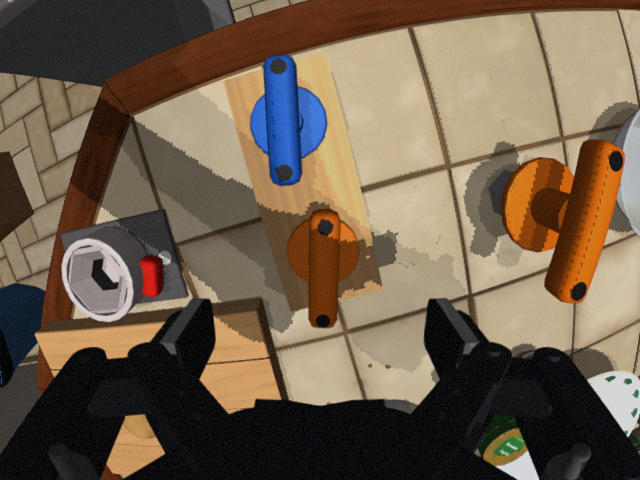

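The screw dots at (322,321) and (325,227) cast to a bar centre of (453.5,299.8), bearing -17.4° and 52 mm between screws. That agrees with the previous look, so I'll descend and grasp.

```bash
python3 - <<'E'
from h import *
from rig import arm
need(arm.get_state(),(453.3,299.8,81.5),-17.4)
E
```

```text
pos [452.6 298.1 146.5] bear 163.82 F [-0.2  0.3 -0.1] | rows shift [-1.000e-03  2.900e-02  1.083e+00] turn 0.203
```

```bash
python3 -m handwheel '[[[0,0.03,0.5],0.2,1],[[0,0.03,0.8],0.2,1],[[0,0.03,1.08],0.2,1],[[0,0.03,1.08],0.2,1],[[0,0.03,1.08],0.2,-0.3],[[0,0.03,1.08],0.2,-1],[[0,0.03,1.08],0.2,-1],[[0,0.03,1.08],0.2,-1],[[0,0.03,1.08],0.2,-1],[[0,0.03,1.08],0.2,-1]]' 60
```

```text
t: 3.25
eef_pos: [452.9, 299.6, 81.2]
orientation: [0.0, 0.151, 0.988, 0.0]
force: [0.2, 0.2, 5.8]
gripper_width: 14.9
finger_force: 59.3
```

```bash
python3 -m handwheel '[[[0,0,-0.5],0,-1],[[0,0,-1],0,-1],[[0,0,-1.4],0,-1],[[0,0,-1.4],0,-1],[[0,0,-1.4],0,-1]]'
python3 - <<'E'
from h import *
from rig import arm
need(arm.get_state(),(470,215,165),-17.4)
E
```

```text
t: 3.88
eef_pos: [451.5, 298.6, 163.0]
orientation: [-0.001, 0.151, 0.989, -0.001]
force: [-0.4, -0.1, -1.0]
gripper_width: 15.0
finger_force: 59.2
pos [451.5 298.6 163. ] bear 162.61 F [-0.4 -0.1 -1. ] | rows shift [-0.711 -1.238 -0.032] turn 0.002
```

```bash
python3 -m handwheel '[[[-0.7,-1.24,0],0,-1],[[-0.7,-1.24,0],0,-1],[[-0.7,-1.24,0],0,-1],[[-0.7,-1.24,0],0,-1],[[-0.7,-1.24,0],0,-1],[[-0.7,-1.24,0],0,-1]]'
python3 look.py w3
python3 - <<'E'
from h import *
s,c=pickle.load(open("w3.pkl","rb"))
# rectify: orthographic map of plane z=28 around socket by casting grid is awkward w/ fisheye; project world->pixel instead
T=c["hand_eye"];_,m=bearing(s)
gx,gy=np.meshgrid(np.arange(0,800),np.arange(0,600))
sc=8
X=428.5+(300-gy)/sc;Y=132-(gx-400)/sc
W=np.stack([X,Y,np.full_like(X,28.)],-1)
P=((W-s["eef_pos"])@m-T[:3,3])@T[:3,:3]
th=np.arctan2(np.hypot(P[...,0],P[...,1]),P[...,2]);n=np.hypot(P[...,0],P[...,1]);K=c["intrinsics"]
u=(K[0,2]+K[0,0]*th*P[...,0]/n).astype(np.float32);v=(K[1,2]+K[0,0]*th*P[...,1]/n).astype(np.float32)
cv2.imwrite("pics/w3r.png",cv2.remap(c["frame"],u,v,cv2.INTER_CUBIC)[:,:,::-1])
print(u[300,400],v[300,400])
E
```

```text
t: 4.62
eef_pos: [469.9, 217.1, 164.3]
orientation: [-0.0, 0.15, 0.989, 0.0]
force: [-0.5, -0.0, -0.9]
gripper_width: 15.3
finger_force: 59.2
193.13004 218.36871
```

View pics/w3.png

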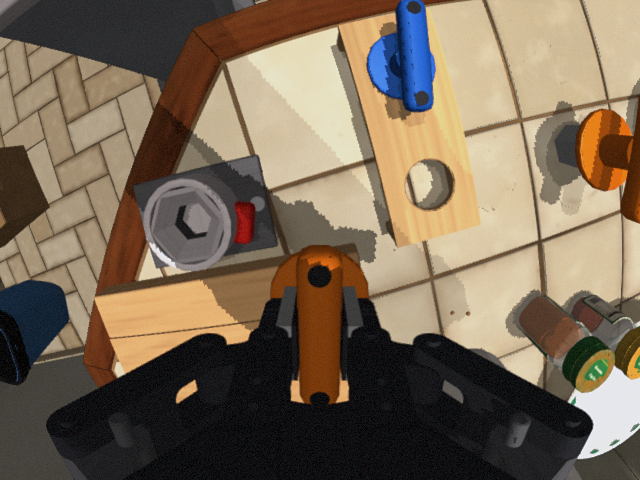

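View pics/w3r.png

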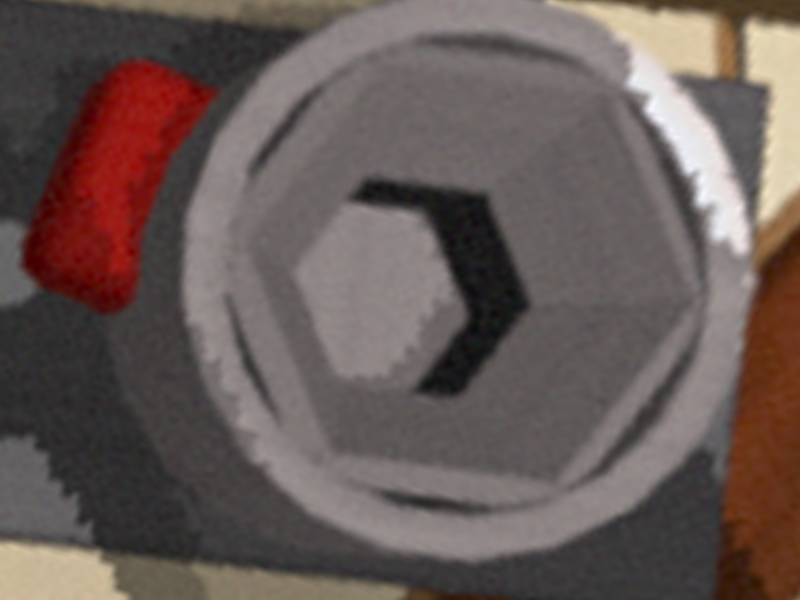

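The key is held, bar screws at (319,276) and (319,400). The socket is seen at (193,218), and the rectified view gives the hex centre at about (430,131) with vertices at ±23° mod 60, so the flats are at about -7°. Next I'll check the grasp offset and the room in joint 7.

```bash
python3 - <<'E'
from h import *
from rig import arm
s,c=pickle.load(open("w3.pkl","rb"));_,m=bearing(s)
P=plane(c,[[319,276],[319,400]],s["eef_pos"][2]+6.8,s);print("dots in tool",((P-s["eef_pos"])@m).round(1))
s=arm.get_state();print("joints",s["joints"].round(2))
need(s,(429.7,130.9,164),-7)
E
```

```text
dots in tool [[ 25.6  -0.6  -6.8]
 [-27.2  -0.7  -6.8]]
joints [-0.71  0.24  0.22  2.   -0.07  0.91  0.82]
pos [470.  216.8 164.4] bear 162.71 F [-0.3 -0.  -1.8] | rows shift [ 0.216 -1.566  0.006] turn -1.715
```

```bash
python3 -m handwheel '[[[0.21,-1.56,0],-1.7,-1],[[0.21,-1.56,0],-1.7,-1],[[0.21,-1.56,0.2],-1.7,-1],[[0.21,-1.56,0.4],-1.7,-1],[[0.21,-1.56,0.5],-1.7,-1],[[0.21,-1.56,0.5],-1.7,-1],[[0.21,-1.56,0.5],-1.7,-1],[[0.21,-1.56,0.5],-1.7,-1]]'
python3 - <<'E'
from h import *
from rig import arm
s=arm.get_state();need(s,(429.7,130.9,85.2),-7);print(s["joints"].round(2),s["moment"].round(2))
E
```

```text
t: 5.68
eef_pos: [430.7, 130.5, 134.8]
orientation: [0.0, 0.063, 0.998, 0.0]
force: [-0.1, 0.9, -1.5]
gripper_width: 15.0
finger_force: 59.3
pos [430.7 130.5 134.8] bear 172.83 F [-0.1  0.9 -1.5] | rows shift [0.018 0.004 0.826] turn -0.029
[-0.61  0.16  0.24  2.18 -0.05  0.81  1.11] [0.   0.01 0.02]
```

Lowering into the funnel, as far as the top of the hex (tip z≈30, TCP ≈105).

```bash
python3 -m handwheel '[[[0.01,0,0.2],0,-1],[[0.01,0,0.4],0,-1],[[0.01,0,0.5],0,-1],[[0.01,0,0.5],0,-1],[[0.01,0,0.58],0,-1],[[0.01,0,0.64],0,-1],[[0.01,0,0.64],0,-1]]'
```

```text
t: 6.55
eef_pos: [429.6, 130.3, 95.9]
orientation: [-0.0, 0.063, 0.998, -0.0]
force: [-0.3, 0.0, -1.5]
gripper_width: 15.1
finger_force: 59.2
```

Already about 7 mm into the hex with no contact force. Pushing home.

```bash
python3 -m handwheel '[[[0,0,0.06],0,-1],[[0,0,0.12],0,-1],[[0,0,0.17],0,-1],[[0,0,0.2],0,-1],[[0,0,0.2],0,-1]]'
```

```text
t: 7.18
eef_pos: [429.9, 130.3, 85.1]
orientation: [-0.0, 0.063, 0.998, 0.0]
force: [-2.7, -0.9, 8.9]
gripper_width: 15.3
finger_force: 60.5
```

Home: TCP 85.1 (predicted 85.2), with 9 N contact. Turning clockwise.

```bash
python3 -m handwheel '[[[0,0,0],1,-1],[[0,0,0],2,-1],[[0,0,0],3.2,-1],[[0,0,0],4.4,-1],[[0,0,0],5.6,-1],[[0,0,0],6.8,-1],[[0,0,0],8,-1],[[0,0,0],9.2,-1],[[0,0,0],10.4,-1],[[0,0,0],11.5,-1],[[0,0,0],12,-1],[[0,0,0],12,-1]]'
python3 - <<'E'
from h import *
from rig import arm
s=arm.get_state();print(s["moment"].round(3),bearing(s)[0],s["joints"].round(2))
E
```

```text
t: 8.68
eef_pos: [430.8, 131.8, 85.2]
orientation: [0.0, 0.637, 0.771, 0.001]
force: [-0.8, 1.6, 4.8]
gripper_width: 15.1
finger_force: 60.0
[ 0.305  0.238 -0.028] 100.82925226061778 [-0.8   0.27  0.45  2.21 -0.19  0.69 -0.03]
```

```bash
cat > m.py <<'E'
from h import *
from rig import arm
s=arm.get_state();print(s["moment"].round(3),s["force"].round(1),bearing(s)[0].round(2),s["eef_pos"].round(1))
E
python3 -m handwheel '[[[0,0,0],0.5,-1],[[0,0,0],1,-1],[[0,0,0],1,-1]]'>/dev/null; python3 m.py
python3 -m handwheel '[[[0,0,0],0.5,-1],[[0,0,0],1,-1],[[0,0,0],1,-1]]'>/dev/null; python3 m.py
```

```text
[0.367 0.227 0.028] [-1.   2.   5.2] 94.84 [430.8 131.8  85.1]
[0.419 0.119 0.01 ] [-1.2  2.   4.9] 88.84 [430.9 131.7  85.2]
```

```bash

python3 -m handwheel '[[[0,0,0],0.5,-1],[[0,0,0],0.5,-1]]'>/dev/null; python3 m.py
python3 -m handwheel '[[[0,0,0],0.5,-1],[[0,0,0],0.5,-1]]'>/dev/null; python3 m.py
python3 look.py w4
python3 - <<'E'
from rig import capture
import cv2
f=capture("top")["frame"][170:310,310:470,::-1]
g=capture("side")["frame"][210:380,260:420,::-1]
a=cv2.resize(f,(400,350),interpolation=2);b=cv2.resize(g,(380,350),interpolation=2)
cv2.imwrite("pics/t4.png",cv2.hconcat([a,b]))
E
```

```text
[0.456 0.17  0.203] [-0.8  1.3  4.4] 85.91 [431.  131.8  85.1]
[0.395 0.165 0.532] [-1.   2.1  5.5] 83.06 [431.  131.9  85.2]
```

View pics/t4.png

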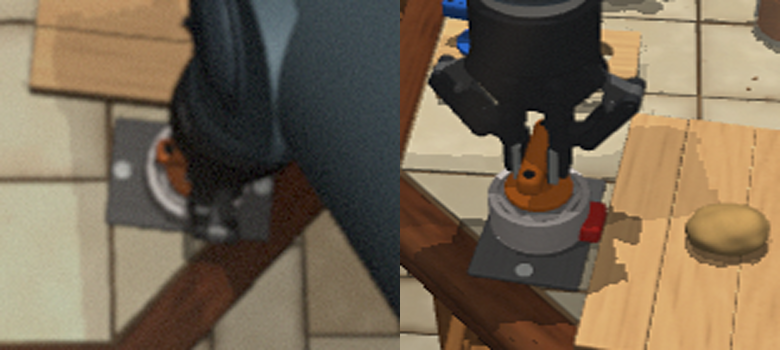

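View pics/w4.png

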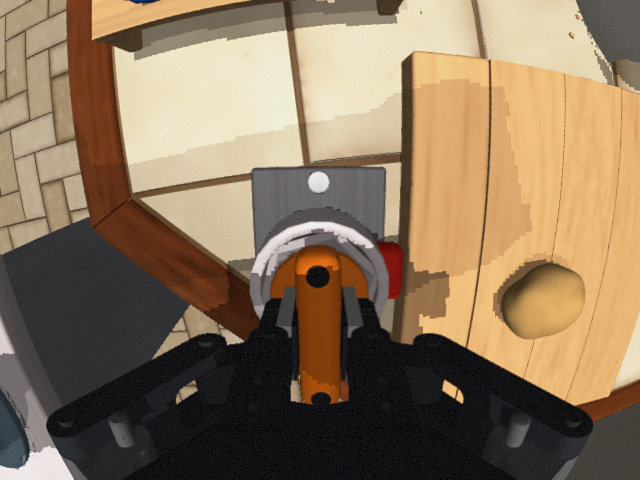

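The red nose points at the board at (393,268), the collar sits in the drum, and the moment has risen to 0.53 N·m, well above the friction. I'll nudge once more to confirm the stop, then take off the torque, release and lift.

```bash

python3 -m handwheel '[[[0,0,0],0.4,-1],[[0,0,0],0.4,-1]]'>/dev/null; python3 m.py
python3 -m handwheel '[[[0,0,-0.02],-1,-1],[[0,0,-0.02],-1,-1]]'; python3 m.py
python3 -m handwheel '[[[0,0,0],0,1],[[0,0,0],0,1],[[0,0,0],0,1],[[0,0,0],0,1],[[0,0,0],0,1],[[0,0,0],0,1]]'
python3 -m handwheel '[[[0,0,-0.2],0,1],[[0,0,-0.6],0,1],[[0,0,-1.2],0,1],[[0,0,-1.8],0,1],[[0,0,-1.8],0,1],[[0,0,-1.8],0,1]]'
python3 look.py w5
```

```text
[0.368 0.117 0.795] [0.1 1.2 5. ] 80.75 [431.1 131.9  85.2]
t: 10.58
eef_pos: [430.8, 131.6, 85.3]
orientation: [0.0, 0.729, 0.685, 0.002]
force: [3.6, 3.4, -6.7]
gripper_width: 15.4
finger_force: 59.5
[ 0.873 -0.789  0.092] [ 3.6  3.4 -6.7] 86.43 [430.8 131.6  85.3]
t: 11.32
eef_pos: [429.6, 130.2, 85.3]
orientation: [-0.0, 0.729, 0.685, -0.0]
force: [-0.6, 0.8, 0.7]
gripper_width: 85.3
finger_force: 0.0
t: 12.08
eef_pos: [429.3, 130.1, 193.3]
orientation: [-0.0, 0.729, 0.685, 0.0]
force: [0.1, -0.5, -0.5]
gripper_width: 85.6
finger_force: 0.0
```

View pics/w5.png

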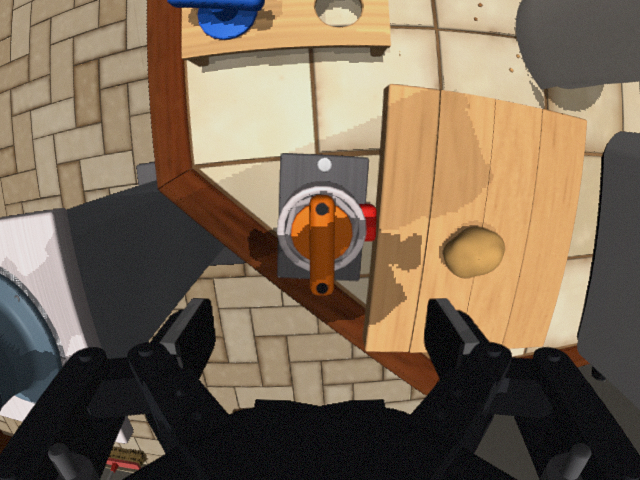

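The key stands free in the drum at (321,245) and the nose at (369,222) is by the board. I'll check the nose angle and the key height numerically.

```bash
python3 - <<'E'
from h import *
def nose(n):
    s,c=pickle.load(open(n+".pkl","rb"))
    best=max(blobs(c["frame"],(0,190,60),(4,255,255),30),key=lambda k:cv2.contourArea(k) if True else 0)
    for k in blobs(c["frame"],(0,190,60),(4,255,255),100):
        m=k[:,0].mean(0)
        for z in (20,30):
            P=plane(c,[m],z,s)[0];v=P[:2]-[430,131]
            if np.hypot(*v)<70: print(n,m.round(),z,P.round(1),"r",np.hypot(*v).round(1),"bear",np.degrees(np.arctan2(v[1],v[0])).round(1))
for n in("w1","w2","w3","w4","w5"): nose(n)
s,c=pickle.load(open("w5.pkl","rb"))
for z in(88,92,96):
    P=plane(c,[[322,209],[321,288]],z,s);print(z,P.mean(0).round(1),np.linalg.norm(P[1]-P[0]).round(1),np.degrees(np.arctan2(*(P[0]-P[1])[1::-1])).round(1))
P=plane(c,[[388,86],[367,350]],20,s);print("board edge",P.round(1))
E
```

```text
Traceback (most recent call last):
FileNotFoundError: [Errno 2] No such file or directory: 'w1.pkl'
```

```bash
cp c1.pkl w1.pkl; python3 - <<'E'
from h import *
def nose(n):
    s,c=pickle.load(open(n+".pkl","rb"))
    for k in blobs(c["frame"],(0,190,60),(4,255,255),80):
        m=k[:,0].mean(0)
        for z in (20,30):
            P=plane(c,[m],z,s)[0];v=P[:2]-[430,131]
            if np.hypot(*v)<70: print(n,m.round(),z,P.round(1),"r",np.hypot(*v).round(1),"bear",np.degrees(np.arctan2(v[1],v[0])).round(1))
for n in("w1","w2","w3","w4","w5"): nose(n)
s,c=pickle.load(open("w5.pkl","rb"))
for z in(88,92,96):
    P=plane(c,[[322,209],[321,288]],z,s);print(z,P.mean(0).round(1),np.linalg.norm(P[1]-P[0]).round(1),np.degrees(np.arctan2(*(P[0]-P[1])[1::-1])).round(1))
P=plane(c,[[388,86],[367,350]],20,s);print("board edge",P.round(1))
E
```

```text
w1 [167. 247.] 20 [443.1 166.   20. ] r 37.4 bear 69.5
w1 [167. 247.] 30 [441.  171.1  30. ] r 41.5 bear 74.6
w2 [152. 275.] 20 [443.2 166.7  20. ] r 38.0 bear 69.6
w2 [152. 275.] 30 [440.9 172.7  30. ] r 43.1 bear 75.4
w3 [244. 221.] 20 [443.7 166.2  20. ] r 37.7 bear 68.7
w3 [244. 221.] 30 [442.2 168.8  30. ] r 39.8 bear 72.2
w4 [392. 267.] 20 [469.7 128.6  20. ] r 39.8 bear -3.4
w4 [392. 267.] 30 [468.1 132.5  30. ] r 38.1 bear 2.2
w5 [369. 221.] 20 [469.5 129.7  20. ] r 39.5 bear -2.0
w5 [369. 221.] 30 [468.2 132.   30. ] r 38.2 bear 1.5
88 [429.9 129.   88. ] 52.9 85.8
92 [429.9 130.2  92. ] 52.0 85.8
96 [430.  131.4  96. ] 51.0 85.8
board edge [[489.4 238.5  20. ]
 [465.3   7.2  20. ]]
```

```bash
python3 -c "
from rig import arm
print(arm.close_job())"
```

```text
the job is handed in; nothing more can be done
None
```

The job is handed in: the small orange hex key is fully home in the clamp socket and was turned clockwise until the torque rose at the stop. The red nose points at the board, the key is released and standing, and the blue key is still in the stand.

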